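Line up the diffuser cells on the optical rail by size

TASK

Set the four black diffuser cells out on the rail for the calibration run, in order of size: the smallest on the carrier next to the brass stop post, then each next larger one along, so that the largest ends up farthest from the post. Stand one cell on each carrier, centred on its cross, flat and with its white face up, and let go of them all.

Things in the scene. Friction and masses are not known exactly. Their poses are not given: they have to be found in the camera images.
- cell26_mid (a point): Diffuser cell: a loose upright matt black round barrel, 26 mm in diameter and 38 mm tall, with a white opal disc recessed in its top face (plain black underneath). The four cells differ only in diameter: 26, 39, 52 and 65 mm; they stand white face up on the table, in any order. The point is the cell's centre, 19 mm above its underside; its z axis points up, out of the white face.
- cell39_mid (a point): Diffuser cell: a loose upright matt black round barrel, 39 mm in diameter and 38 mm tall, with a white opal disc recessed in its top face (plain black underneath). The four cells differ only in diameter: 26, 39, 52 and 65 mm; they stand white face up on the table, in any order. The point is the cell's centre, 19 mm above its underside; its z axis points up, out of the white face.
- cell52_mid (a point): Diffuser cell: a loose upright matt black round barrel, 52 mm in diameter and 38 mm tall, with a white opal disc recessed in its top face (plain black underneath). The four cells differ only in diameter: 26, 39, 52 and 65 mm; they stand white face up on the table, in any order. The point is the cell's centre, 19 mm above its underside; its z axis points up, out of the white face.
- cell65_mid (a point): Diffuser cell: a loose upright matt black round barrel, 65 mm in diameter and 38 mm tall, with a white opal disc recessed in its top face (plain black underneath). The four cells differ only in diameter: 26, 39, 52 and 65 mm; they stand white face up on the table, in any order. The point is the cell's centre, 19 mm above its underside; its z axis points up, out of the white face.
- carrier1_top (a point): Fixed blue carrier on the dark rail, one end of the row (carriers 1, 2, 3, 4 follow one another along the rail, 84 to 100 mm apart). Flat top plate 70 mm across the rail by 66 mm along it, with a thin white centre cross. The point is the centre of the plate's upper face, 40 mm above the table; x runs across the rail, y along it, z up.
- carrier2_top (a point): Fixed blue carrier on the dark rail, an inner place in the row (carriers 1, 2, 3, 4 follow one another along the rail, 84 to 100 mm apart). Flat top plate 70 mm across the rail by 66 mm along it, with a thin white centre cross. The point is the centre of the plate's upper face, 40 mm above the table; x runs across the rail, y along it, z up.
- carrier3_top (a point): Fixed blue carrier on the dark rail, an inner place in the row (carriers 1, 2, 3, 4 follow one another along the rail, 84 to 100 mm apart). Flat top plate 70 mm across the rail by 66 mm along it, with a thin white centre cross. The point is the centre of the plate's upper face, 40 mm above the table; x runs across the rail, y along it, z up.
- carrier4_top (a point): Fixed blue carrier on the dark rail, one end of the row (carriers 1, 2, 3, 4 follow one another along the rail, 84 to 100 mm apart). Flat top plate 70 mm across the rail by 66 mm along it, with a thin white centre cross. The point is the centre of the plate's upper face, 40 mm above the table; x runs across the rail, y along it, z up.
- stop_post_top (a point): Brass stop post with a thicker round head (26 mm in diameter; top of the head 87 mm above the table), fixed near one end of the rail, about 90 mm beyond the nearest carrier: next to carrier 1 or next to carrier 4. At the rail's other end is only a low dark disc, 35 mm above the table. The point is the centre of the head's top.

How it is judged:
At the end, for the whole second after the job is handed in: Counting from the carrier beside the stop post, the 26, 39, 52 and 65 mm cells stand on the carriers in that order, each within 12 mm of its carrier's centre, on the plate (cell centre 54 to 64 mm above the table), upright within 0.12 rad with the white face up, at rest (((horizontal distance between stop_post_top and carrier1_top below 0.13 m and horizontal distance between cell26_mid and carrier1_top below 0.012 m and horizontal distance between cell39_mid and carrier2_top below 0.012 m and horizontal distance between cell52_mid and carrier3_top below 0.012 m and horizontal distance between cell65_mid and carrier4_top below 0.012 m) or (horizontal distance between stop_post_top and carrier4_top below 0.13 m and horizontal distance between cell26_mid and carrier4_top below 0.012 m and horizontal distance between cell39_mid and carrier3_top below 0.012 m and horizontal distance between cell52_mid and carrier2_top below 0.012 m and horizontal distance between cell65_mid and carrier1_top below 0.012 m)) and height (world z) of cell26_mid between 0.054 and 0.064 m and angle between each of cell26_mid, cell39_mid, cell52_mid, cell65_mid's own z axis and vertical below 0.12 rad and linear speed of each of cell26, cell39, cell52, cell65 below 0.02 m/s and height (world z) of cell39_mid between 0.054 and 0.064 m and height (world z) of cell52_mid between 0.054 and 0.064 m and height (world z) of cell65_mid between 0.054 and 0.064 m); the robot touches nothing.
It also fails if it takes over 86 s, if anything falls off the work surface, if the arm or the gripper's body presses on something with over 40 N, if the wrist force passes 120 N, or if a joint passes its speed limit or range.

ROBOT

A 6-joint arm with a two-finger parallel gripper is mounted at the origin on the work surface. World frame = base frame: x ahead of the robot, y to its left, z up, the work surface at z = 0. Lengths are in m, angles in rad, forces in N, time in s.
With the tool pointing down it reaches from about 0.225 to 0.875 m from the base axis. Payload 3.4 kg.
Tool frame: the origin (TCP) lies midway between the tips of the shut fingers; the grasp point (between the pads) lies behind it (manip.grip_point_offset is the z of the grasp point in the tool frame, in m); z points along the fingers, x is the direction in which the jaws open and shut, and the axes are right-handed (so a half turn about z gives the same grasp; the last joint's range is limited). The gripper opens to 85 mm and grips with 20 to 120 N. Pads are 22 mm wide; open, the fingers measure 114 mm over their backs; the gripper's body (76 mm by 85 mm) begins 54 mm behind the grasp point. The pads swing forward as they close: fully open they stand 13 mm farther back than shut.
Start: joints at [-1.36, 0.276, 1.505, -0, 1.361, -0.121], TCP at [0.187, -0.544, 0.231] pointing down, gripper open.
Joint ranges: [-2.89, 2.89], [-0.75, 2.08], [0.22, 2.7], [-1.18, 4.32], [0.11, 2.71], [-2.7, 2.7]. Speed limits (rad/s): [2.57, 2.57, 3.14, 3.14, 3.14, 3.14].

INTERFACE

Orientations are given as a unit quaternion [w, x, y, z].
In Python, from rig import manip, eyes, recognise, regions_of, mark_of gives the robot as it stands.
- The arm moves only by the shell command python3 -m inch 'ROWS' [FORCE]. ROWS is JSON, a list of rows, each a list of 5 numbers: the gripper command: -1 is shut, 1 is fully open, values between are in proportion, then the shift along the tool's x, y, z in mm, then the turn about the tool's z in degrees. A call has 1 to 20 rows; each row shifts and turns the pose as measured when the row begins, along the tool's axes as they then stand; what a row does not reach is not made up. A row lasts 1/12 s, in which the tool goes at most 41.7 mm and 7.16 degrees, less where a joint would pass 70% of its speed; a pose out of reach is approached as far as the arm can. A call with a gripper value outside its range is refused whole. The fingers move at their own pace and stop on an object; FORCE is the grip in N (left out, the last holds). Time passes only in rows, so rows that do not move let the fingers close. It gives the time, the measured TCP pose, the force and the opening at its end, in the units of the state.
- manip.get_state(): the state, without advancing time (a new reading comes with each control period).
- eyes.get_image(name): name is "scene" or "top" or "wrist"; returns a dict with "frame" (400x640x3 uint8, red, green, blue), "K" (3x3 intrinsics, pixels), "rvec" (rotation vector, rad) and "tvec" (3), from world to camera coordinates, as OpenCV has them; the wrist camera has in their place "mount" (4x4, takes a point from camera to tool coordinates, whose origin is the TCP and whose axes are the tool frame's). Camera axes: x right, y down, z forward; pixel columns grow to the right and rows downward; lengths in m; the calibration is good to about 2 mm. A picture is of the moment at which its call begins: read the wrist's pose just before it. There is no depth.
- manip.sign_off(): hands the job in, once; it reports no verdict.
Trained networks look in a picture, given as the dict that the camera call returned (one of the last four; its "shot" number tells which), for a name from the list of things; names that differ only in an ending like _2 or _b are one class to them, and where a whole thing is asked for, a point or a joint stands for the part that bears it (a point fixed in the world has none). Each returns a list of dicts, best first, with "confidence" (0 to 1); they miss things now and then, are a little off and sometimes report something else, mostly with a low value. They report only what shows in the picture. A call takes as long as a camera call.
- recognise(picture, target): "bbox" ([left, top, width, height] in pixels, round what is visible of it).
- regions_of(picture, target): "mask" (400x640 bool, what is visible of it) and "bbox" ([left, top, width, height] in pixels, round what is visible of it).
- mark_of(picture, target): "point" ([row, column] in pixels: a listed point, or the origin of a listed thing).
The state is a dict: "clock": time; "qpos": joint angles; "qd": joint speeds; "effort": joint torques, N m; "position": TCP position; "ee_rot": TCP orientation; "contact_force": force on the tool from outside, world axes, zero at the start; "moment": the same for the moment, N m; "width": finger opening in m.
Only numpy, scipy, OpenCV 4.12 (cv2) and the standard library are available. Lean on these libraries where they do the work, as an engineer would, in place of code of your own. Each camera call takes 0.05 s, during which the arm holds its last target.

## Working session

There is one attempt and no reset: what is moved stays moved. The work goes in short steps, Python scripts to look and compute and a shell command to move; the robot and the scene stay as the last step left them, time stands still between calls to the robot, and variables do not carry over. Pictures are saved under pics/ and viewed, and the job is handed in when it is done.

```bash
ls; mkdir -p pics
python3 - <<'E'
from rig import manip, eyes
import cv2
print(manip.get_state(), manip.grip_point_offset)
for n in ("scene","top","wrist"):
    d=eyes.get_image(n); cv2.imwrite(f"pics/{n}0.png",d["frame"][:,:,::-1]); print(n,d["K"],d.get("rvec"),d.get("tvec"),d.get("mount"))
E
```

```text
pics
{'clock': 0.0, 'qpos': array([-1.35998161e+00,  2.76584036e-01,  1.50615486e+00, -4.63346693e-05,
        1.36067577e+00, -1.21026983e-01]), 'qd': array([ 0.00102003, -0.00015908,  0.0001718 ,  0.00128779, -0.00037557,
       -0.00015479]), 'effort': array([-3.06278998e-03, -4.16778517e+01, -2.45804572e+01, -1.78195087e-04,
        1.12029217e-02, -3.33027728e-06]), 'position': array([ 0.1871782 , -0.54311647,  0.23043729]), 'ee_rot': array([-5.97900683e-04,  8.14184523e-01, -5.80605487e-01, -6.87725228e-04]), 'contact_force': array([-0.3474636 ,  0.20298048, -0.42108457]), 'moment': array([-0.00576178,  0.0062342 ,  0.02242432]), 'width': 0.08545329764888848} -0.0187
scene [[489.6266322    0.         311.3301287 ]
 [  0.         489.6266322  200.92105382]
 [  0.           0.           1.        ]] [ 0.95243843  2.54206989 -0.95109903] [ 0.39987215 -0.21372269  1.34242725] None
top [[430.5090524    0.         323.19894369]
 [  0.         430.5090524  199.73756099]
 [  0.           0.           1.        ]] [ 2.1368934  -2.17709676  0.15555925] [0.02077694 0.56934019 1.07583246] None
wrist [[319.43466022   0.         320.91812016]
 [  0.         319.43466022 201.01739023]
 [  0.           0.           1.        ]] None None [[ 9.99999665e-01 -3.67786803e-04  7.31630696e-04  2.17762771e-04]
 [ 1.48594052e-04  9.60130363e-01  2.79552615e-01 -7.06534664e-02]
 [-8.05276608e-04 -2.79552413e-01  9.60130095e-01 -1.42455489e-01]
 [ 0.00000000e+00  0.00000000e+00  0.00000000e+00  1.00000000e+00]]
```

View pics/scene0.png

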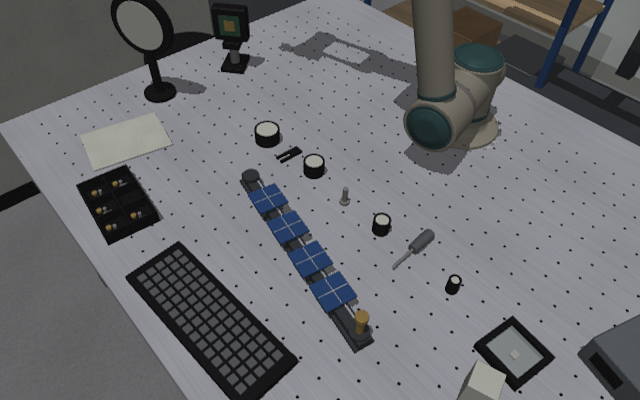

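View pics/top0.png

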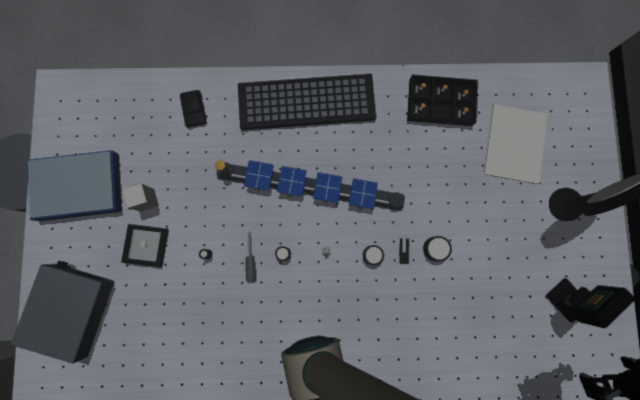

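View pics/wrist0.png

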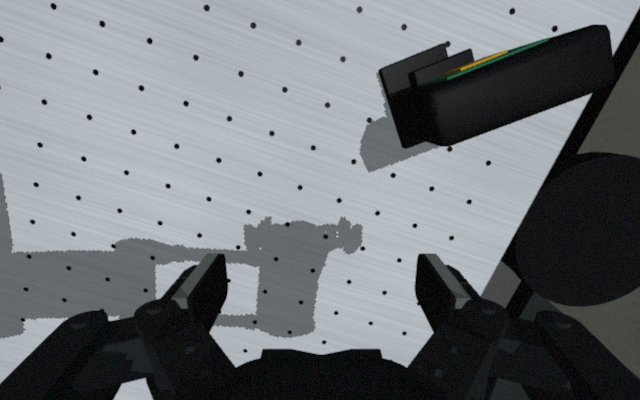

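The scene and top views agree. In the top view the brass post is at the left end (219,166) and the carriers run right at (259,176), (292,181), (328,187) and (363,194). The cells are at (205,254) for 26, (283,254) for 39, (373,255) for 52 and (437,248) for 65. A small grey post at (326,251) and a clip at (404,250) stand between them.

```bash
cat > h.py <<'E'
import numpy as np, cv2
from scipy.spatial.transform import Rotation as R
from rig import manip, eyes, recognise, regions_of, mark_of
def Rst(s):
    q=s["ee_rot"]; return R.from_quat([q[1],q[2],q[3],q[0]]).as_matrix()
def cam(name):
    s=manip.get_state(); d=eyes.get_image(name)
    if name=="wrist":
        T=np.eye(4);T[:3,:3]=Rst(s);T[:3,3]=s["position"];T=T@d["mount"]
        d["_C"]=T[:3,3];d["_R"]=T[:3,:3]
    else:
        M=cv2.Rodrigues(np.array(d["rvec"],float))[0]; d["_R"]=M.T; d["_C"]=-M.T@np.array(d["tvec"]).ravel()
    return d
def ray(d,u,v,z):
    r=d["_R"]@np.linalg.inv(d["K"])@np.array([u,v,1.]); return d["_C"]+r*(z-d["_C"][2])/r[2]
def proj(d,p):
    c=d["_R"].T@(np.array(p)-d["_C"]); q=d["K"]@c; return q[:2]/q[2]
E
python3 - <<'E'
from h import *
for cn in ("top","scene"):
    d=cam(cn); print(cn,d["_C"].round(3))
    for n,z in [("cell26_mid",.019),("cell39_mid",.019),("cell52_mid",.019),("cell65_mid",.019),("carrier1_top",.04),("carrier2_top",.04),("carrier3_top",.04),("carrier4_top",.04),("stop_post_top",.087)]:
        for m in mark_of(d,n)[:4]:
            r,c=m["point"]; print(n,round(m["confidence"],2),[round(c),round(r)],ray(d,c,r,z).round(4)[:2])
    # white discs
    f=d["frame"].astype(int)
    for n in ("cell26_mid","cell39_mid","cell52_mid","cell65_mid"):
        for m in regions_of(d,n)[:4]:
            mk=m["mask"]&(f.min(2)>130); ys,xs=np.nonzero(mk)
            if len(xs): print(n,round(m["confidence"],2),m["bbox"],len(xs),ray(d,xs.mean(),ys.mean(),.037).round(4)[:2])
E
```

```text
top [0.421 0.023 1.142]
cell26_mid 0.23 [365, 192] [ 0.59   -0.1016]
cell39_mid 0.46 [281, 254] [0.4316 0.121 ]
cell65_mid 0.7 [437, 248] [ 0.4393 -0.2843]
carrier1_top 0.59 [257, 174] [0.6394 0.1812]
carrier1_top 0.2 [374, 256] [ 0.4238 -0.1159]
carrier2_top 0.97 [292, 183] [0.6143 0.0892]
carrier3_top 0.88 [327, 186] [ 0.6064 -0.0014]
carrier4_top 0.62 [364, 193] [ 0.5848 -0.0956]
stop_post_top 0.67 [222, 163] [0.6611 0.2625]
cell26_mid 0.46 [274.8, 244.8, 17.5, 16.7] 69 [0.4342 0.1176]
cell39_mid 0.77 [276.8, 246.3, 16.6, 15.4] 69 [0.4342 0.1176]
cell52_mid 0.86 [365.3, 245.8, 19.6, 20.5] 165 [ 0.4256 -0.1152]
cell52_mid 0.65 [426.4, 237.8, 27.6, 22.8] 305 [ 0.439  -0.2821]
cell52_mid 0.35 [195.2, 248.5, 18.1, 11.5] 13 [0.4372 0.3171]
cell65_mid 0.74 [427.2, 236.6, 24.7, 26.0] 305 [ 0.439  -0.2821]
scene [1.004 0.512 0.859]
cell26_mid 0.48 [457, 287] [0.4345 0.3259]
cell39_mid 0.58 [380, 223] [0.4316 0.1131]
cell52_mid 0.72 [311, 167] [ 0.4315 -0.1168]
cell65_mid 0.88 [269, 134] [ 0.4337 -0.2799]
carrier1_top 0.75 [330, 292] [0.6424 0.1763]
carrier2_top 0.73 [312, 256] [0.6134 0.0926]
carrier3_top 0.81 [288, 226] [ 0.6012 -0.0007]
carrier4_top 0.61 [268, 198] [ 0.5849 -0.0905]
stop_post_top 0.56 [362, 313] [0.6498 0.2639]
cell26_mid 0.71 [445.1, 278.5, 10.7, 18.3] 36 [0.4359 0.3163]
cell39_mid 0.84 [372.0, 210.3, 24.2, 26.8] 94 [0.433  0.1167]
cell52_mid 0.69 [303.7, 153.5, 21.9, 25.0] 145 [ 0.4245 -0.1159]
cell65_mid 0.83 [254.5, 122.6, 24.1, 24.4] 207 [ 0.4383 -0.2829]
```

Run:
```python
from h import *
from scipy.ndimage import label
for cn in ("top","scene"):
    d=cam(cn); f=d["frame"].astype(int)
    b=(f[:,:,2]>f[:,:,0]+35)&(f[:,:,2]>60)
    b=cv2.morphologyEx(b.astype(np.uint8),cv2.MORPH_CLOSE,np.ones((3,3),np.uint8))
    l,n=label(b)
    for i in range(1,n+1):
        ys,xs=np.nonzero(l==i)
        if len(xs)<150: continue
        pts=np.array([ray(d,x,y,.04)[:2] for x,y in zip(xs,ys)],np.float32)
        if pts[:,0].max()>.75 or abs(pts[:,1]).max()>.35: continue
        r=cv2.minAreaRect(pts*1000); print(cn,len(xs),pts.mean(0).round(4),np.array(r[0]).round(1),np.array(r[1]).round(1),round(r[2],1))
s=manip.get_state(); print(Rst(s).round(3))
```

```text
top 659 [0.6381 0.1775] [638.2 177.4] [65.1 69.1] 78.9
top 662 [0.6211 0.0917] [621.4  91.6] [65.2 69.4] 78.6
top 660 [ 0.6029 -0.0012] [603.1  -1.4] [65.  69.1] 78.9
top 666 [ 0.5849 -0.0933] [585.  -93.2] [65.5 69.2] 78.8
scene 394 [-0.4334  0.0113] [-438.    10.6] [381.1  20.2] 19.5
scene 700 [ 0.5851 -0.0916] [584.2 -92.2] [67.9 69.8] 78.8
scene 809 [ 6.029e-01 -1.000e-04] [ 6.023e+02 -5.000e-01] [67.5 69.9] 78.9
scene 944 [0.621  0.0931] [620.1  92.4] [67.  69.6] 78.8
scene 1096 [0.6379 0.1784] [637.  177.9] [66.6 69.6] 78.8
[[ 0.326 -0.945  0.   ]
 [-0.945 -0.326 -0.   ]
 [ 0.     0.    -1.   ]]
```

```bash
cat >> h.py <<'E'
def yaw(s):
    M=Rst(s); return np.degrees(np.arctan2(M[1,0],M[0,0]))
def go(x,y,z,yw=-11.2):
    s=manip.get_state(); M=Rst(s); dl=M.T@(np.array([x,y,z])-s["position"])*1000
    print("t",round(float(s["clock"]),2),"pos",s["position"].round(4),"yaw",round(yaw(s),2),"dTool mm",dl.round(1),"turn",round(-(yw-yaw(s)),2),"w",round(float(s["width"]),4),"F",s["contact_force"].round(1))
E
python3 -m inch '[[1,0,0,0,-6.7],[1,0,0,0,-6.7],[1,0,0,0,-6.7],[1,0,0,0,-6.7],[1,0,0,0,-6.7],[1,0,0,0,-6.7],[1,0,0,0,-6.7],[1,0,0,0,-6.7],[1,0,0,0,-6.7]]'
python3 -c "
from h import *
go(.4387,-.2825,.12)"
```

```text
clock: 2.4
position: [0.1873, -0.5437, 0.2314]
ee_rot: [0.0, 0.998, -0.068, 0.0]
contact_force: [0.6, -1.0, -0.1]
width: 0.0853
t 2.4 pos [ 0.1873 -0.5437  0.2314] yaw -7.83 dTool mm [ 213.4 -293.   111.3] turn 3.37 w 0.0853 F [ 0.6 -1.  -0.1]
```

```bash
python3 -m inch '[[1,0,0,0,3.2],[1,20,-30,0,0],[1,20,-30,0,0],[1,20,-30,0,0],[1,20,-30,5,0],[1,20,-30,10,0],[1,20,-30,10,0],[1,20,-30,10,0],[1,20,-30,10,0],[1,15,-20,10,0],[1,0,0,0,0]]'
python3 -c "
from h import *
go(.4387,-.2825,.10)"
```

```text
clock: 3.32
position: [0.4165, -0.3177, 0.1739]
ee_rot: [0.004, 0.995, -0.099, 0.002]
contact_force: [0.9, 0.2, -0.3]
width: 0.0855
t 3.32 pos [ 0.4165 -0.3177  0.1739] yaw -11.4 dTool mm [ 14.4 -39.4  73.7] turn -0.2 w 0.0855 F [ 0.9  0.2 -0.3]
```

```bash
python3 -m inch '[[1,7,-20,20,0],[1,7,-19,30,0],[1,0,0,20,0],[1,0,0,0,0],[1,0,0,0,0]]'
python3 -c "
from h import *
go(.4387,-.2825,.002)
d=cam('wrist'); f=d['frame'][:,:,::-1].copy()
for p in [(.4387,-.2825,.038)]:
    print(proj(d,p))
cv2.imwrite('pics/w1.png',f)"
```

```text
clock: 3.73
position: [0.4413, -0.2829, 0.1036]
ee_rot: [0.006, 0.995, -0.097, 0.004]
contact_force: [0.5, -0.5, 0.3]
width: 0.0855
t 3.73 pos [ 0.4413 -0.2829  0.1036] yaw -11.13 dTool mm [ -3.5  -1.1 101.6] turn 0.07 w 0.0855 F [ 0.5 -0.5  0.3]
[316.43385029 213.93844348]
```

View pics/w1.png

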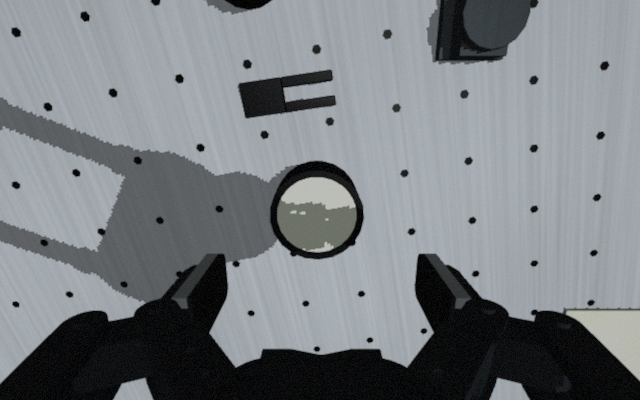

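```bash
python3 -m inch '[[1,-3.5,-1,0,0],[1,0,0,25,0],[1,0,0,30,0],[1,0,0,25,0],[1,0,0,12,0],[1,0,0,4,0],[1,0,0,0,0],[1,0,0,0,0]]'
python3 -c "
from h import *
go(.4387,-.2825,.002)"
```

```text
clock: 4.45
position: [0.4434, -0.2954, 0.0172]
ee_rot: [0.015, 0.995, -0.101, 0.014]
contact_force: [0.2, -0.2, -0.6]
width: 0.0853
t 4.45 pos [ 0.4434 -0.2954  0.0172] yaw -11.55 dTool mm [ -7.6 -12.1  14.7] turn -0.35 w 0.0853 F [ 0.2 -0.2 -0.6]
```

```bash
cat >> h.py <<'E'
_g=go
def go(*a):
    _g(*a); M=Rst(manip.get_state()); print(" tool z axis",M[:,2].round(3), "q", manip.get_state()["qpos"].round(2))
E
python3 -m inch '[[1,-4,-6,0,0],[1,-3.5,-6,0,0],[1,0,0,0,0],[1,0,0,0,0]]'
python3 -c "
from h import *
go(.4387,-.2825,.002)"
```

```text
clock: 4.78
position: [0.4398, -0.2831, 0.021]
ee_rot: [0.017, 0.995, -0.101, 0.017]
contact_force: [0.4, 0.2, -0.6]
width: 0.0855
t 4.78 pos [ 0.4398 -0.2831  0.021 ] yaw -11.6 dTool mm [-1.9 -0.9 18.9] turn -0.4 w 0.0855 F [ 0.4  0.2 -0.6]
 tool z axis [ 0.031 -0.037 -0.999] q [-0.7   0.39  1.94 -0.01  0.76 -0.49]
```

```bash
python3 -m inch '[[1,0,0,0,0],[1,0,0,0,0],[1,0,0,0,0],[1,0,0,0,0]]' >/dev/null
python3 -c "
from h import *
go(.4387,-.2825,.002)"
python3 -m inch '[[1,-1,0,5,0],[1,-1,0,5,0],[1,0,0,5,0],[1,0,0,3,0]]' >/dev/null
python3 -c "
from h import *
go(.4387,-.2825,.002)"
```

```text
t 5.12 pos [ 0.4405 -0.283   0.0224] yaw -11.54 dTool mm [-2.7 -0.8 20.3] turn -0.34 w 0.0855 F [0.  0.4 0.3]
 tool z axis [ 0.033 -0.039 -0.999] q [-0.7   0.39  1.94 -0.01  0.76 -0.49]
t 5.45 pos [ 0.4396 -0.2839  0.0032] yaw -11.53 dTool mm [-1.2 -1.2  1.1] turn -0.33 w 0.0855 F [-0.6 -0.5  0.3]
 tool z axis [ 0.034 -0.04  -0.999] q [-0.7   0.41  1.97 -0.01  0.71 -0.49]
```

```bash
python3 -m inch '[[1,0,0,-20,0],[1,0,0,-30,0],[1,0,0,-30,0],[1,0,0,-20,0],[1,0,0,0,0],[1,0,0,0,0]]' >/dev/null
python3 -c "
from h import *
go(.4387,-.2825,.002)"
```

```text
t 5.95 pos [ 0.4335 -0.2782  0.1006] yaw -11.6 dTool mm [ 3.   0.6 98.8] turn -0.4 w 0.0856 F [0.1 0.1 0.1]
 tool z axis [ 0.024 -0.031 -0.999] q [-0.7   0.28  1.86 -0.01  0.96 -0.49]
```

```bash
python3 -m inch '[[1,0,0,-40,0],[1,0,0,-40,0],[1,0,0,-40,0]]' >/dev/null
python3 -c "
from h import *
go(.4387,-.2825,.002)"
python3 -m inch '[[1,0,0,5,0],[1,0,0,10,0],[1,0,0,10,0],[1,0,0,10,0],[1,0,0,10,0],[1,0,0,10,0]]' >/dev/null
python3 -c "
from h import *
go(.4387,-.2825,.002)"
```

```text
t 6.2 pos [ 0.4248 -0.2699  0.2111] yaw -11.64 dTool mm [ 15.    6.9 209.3] turn -0.44 w 0.0853 F [ 0.6 -1.  -0.4]
 tool z axis [ 0.003 -0.014 -1.   ] q [-0.7   0.18  1.69 -0.01  1.26 -0.49]
t 6.7 pos [ 0.4286 -0.2738  0.1542] yaw -11.65 dTool mm [  9.4   3.7 152.5] turn -0.45 w 0.0856 F [-0.2  0.   0.3]
 tool z axis [ 0.011 -0.021 -1.   ] q [-0.7   0.22  1.78 -0.01  1.11 -0.49]
```

```bash
python3 -m inch '[[1,3,1,-40,0],[1,3,1,-40,0],[1,3,1,-40,0],[1,0,0,0,0],[1,0,0,20,0],[1,0,0,20,0],[1,0,0,20,0],[1,0,0,20,0],[1,0,0,20,0],[1,0,0,20,0]]' >/dev/null
python3 -c "
from h import *
go(.4387,-.2825,.002)"
```

```text
t 7.53 pos [ 0.426  -0.2702  0.1244] yaw -11.69 dTool mm [ 17.5   9.7 122.1] turn -0.49 w 0.0852 F [0.8 0.1 0.3]
 tool z axis [-0.02   0.006 -1.   ] q [-0.7   0.27  1.8  -0.01  1.09 -0.49]
```

```bash
python3 -m inch '[[1,5,3,10,0],[1,5,3,10,0],[1,5,3,10,0],[1,3,1,10,0],[1,0,0,10,0],[1,0,0,10,0],[1,0,0,10,0]]' >/dev/null
python3 -c "
from h import *
go(.4387,-.2825,.002)"
```

```text
t 8.12 pos [ 0.4348 -0.2792  0.0341] yaw -11.71 dTool mm [ 5.8  2.8 31.9] turn -0.51 w 0.0855 F [ 0.4 -0.2  0.2]
 tool z axis [-0.036  0.019 -0.999] q [-0.7   0.4   1.87 -0.01  0.91 -0.49]
```

```bash
python3 -m inch '[[1,0,0,0,0],[1,0,0,0,0]]' >/dev/null
python3 -c "
from h import *
go(.4387,-.2825,.002)"
python3 -m inch '[[1,6,3,0,0],[1,0,0,0,0]]' >/dev/null
python3 -c "
from h import *
go(.4387,-.2825,.002)"
```

```text
t 8.28 pos [ 0.4334 -0.2783  0.0301] yaw -11.71 dTool mm [ 7.3  3.4 27.8] turn -0.51 w 0.0856 F [-0.2 -1.2  0.1]
 tool z axis [-0.041  0.023 -0.999] q [-0.7   0.41  1.88 -0.01  0.9  -0.49]
t 8.45 pos [ 0.4393 -0.283   0.0294] yaw -11.71 dTool mm [ 0.5 -0.  27.4] turn -0.51 w 0.0852 F [ 0.2 -0.5  0.9]
 tool z axis [-0.041  0.023 -0.999] q [-0.7   0.42  1.86 -0.01  0.91 -0.49]
```

```bash
python3 -m inch '[[1,0,0,-10,0],[1,0,0,-10,0],[1,0,0,-10,0],[1,0,0,-10,0],[1,0,0,-10,0],[1,0,0,-10,0],[1,0,0,-10,0],[1,0,0,0,0],[1,0,0,0,0]]' >/dev/null
python3 -c "
from h import *
go(.4387,-.2825,.002)"
python3 -m inch '[[1,0,0,30,0],[1,0,0,30,0],[1,0,0,0,0],[1,0,0,0,0]]' >/dev/null
python3 -c "
from h import *
go(.4387,-.2825,.002)"
```

```text
t 9.2 pos [ 0.4466 -0.2881  0.1129] yaw -11.72 dTool mm [ -5.4  -3.1 111.2] turn -0.52 w 0.0853 F [-0.   0.5 -0. ]
 tool z axis [-0.029  0.013 -0.999] q [-0.7   0.32  1.75 -0.01  1.1  -0.49]
t 9.53 pos [ 0.4473 -0.2892  0.055 ] yaw -11.71 dTool mm [-8.5 -4.7 53.2] turn -0.51 w 0.0852 F [ 0.1 -0.7  0.3]
 tool z axis [-0.022  0.007 -1.   ] q [-0.7   0.38  1.83 -0.01  0.95 -0.49]
```

```bash
python3 -m inch '[[1,-4,-2,-10,0],[1,-4,-2,-10,0],[1,0,0,-10,0],[1,0,0,-10,0],[1,0,0,-10,0],[1,0,0,-10,0],[1,0,0,0,0]]' >/dev/null
python3 -c "
from h import *
go(.4387,-.2825,.002)"
python3 -m inch '[[1,0,0,30,0],[1,0,0,30,0],[1,0,0,10,0],[1,0,0,0,0]]' >/dev/null
python3 -c "
from h import *
go(.4387,-.2825,.002)"
```

```text
t 10.12 pos [ 0.4422 -0.2844  0.1301] yaw -11.69 dTool mm [ -2.   -1.4 128.1] turn -0.49 w 0.0853 F [ 0.2 -0.3  0.7]
 tool z axis [-0.014  0.001 -1.   ] q [-0.7   0.29  1.76 -0.01  1.11 -0.49]
t 10.45 pos [ 0.4454 -0.2876  0.0678] yaw -11.68 dTool mm [-7.8 -4.4 65.8] turn -0.48 w 0.0856 F [ 0.3  0.  -0. ]
 tool z axis [ 0.001 -0.012 -1.   ] q [-0.7   0.35  1.84 -0.01  0.94 -0.49]
```

```bash
python3 -m inch '[[1,-4,-2,0,0],[1,-3,-2,0,0],[1,0,0,15,0],[1,0,0,15,0],[1,0,0,15,0],[1,0,0,10,0],[1,0,0,0,0]]' >/dev/null
python3 -c "
from h import *
go(.4387,-.2825,.002)"
```

```text
t 11.03 pos [ 0.442  -0.2847  0.0204] yaw -11.65 dTool mm [-4.  -1.8 18.3] turn -0.45 w 0.0856 F [-0.9 -0.4 -0.4]
 tool z axis [ 0.012 -0.022 -1.   ] q [-0.7   0.4   1.92 -0.01  0.8  -0.49]
```

```bash
python3 -m inch '[[1,-2,-1,5,0],[1,-2,-1,5,0],[1,0,0,5,0],[1,0,0,0,0],[-1,0,0,0,0],[-1,0,0,0,0],[-1,0,0,0,0],[-1,0,0,0,0]]' 50 >/dev/null
python3 -c "
from h import *
go(.4387,-.2825,.002)"
```

```text
t 11.7 pos [ 0.4402 -0.2834  0.0091] yaw -11.63 dTool mm [-1.8 -0.8  7. ] turn -0.43 w 0.0639 F [-1.1 -0.2 -1.7]
 tool z axis [ 0.018 -0.026 -0.999] q [-0.7   0.41  1.94 -0.01  0.76 -0.49]
```

```bash
python3 -m inch '[[-1,0,0,-8,0],[-1,0,0,-15,0],[-1,0,0,-15,0],[-1,0,0,-15,0],[-1,0,0,-15,0],[-1,0,0,-15,0],[-1,0,0,-10,0],[-1,0,0,0,0]]' 60 >/dev/null
python3 -c "
from h import *
go(.585,-.0925,.10)
d=cam('wrist'); cv2.imwrite('pics/w2.png',d['frame'][:,:,::-1])"
```

```text
t 12.37 pos [ 0.4373 -0.2798  0.1076] yaw -11.64 dTool mm [ 106.7 -213.4    5.4] turn -0.44 w 0.0634 F [ 0.2 -0.5 -1.6]
 tool z axis [ 0.015 -0.024 -1.   ] q [-0.7   0.28  1.83 -0.01  1.   -0.49]
```

View pics/w2.png

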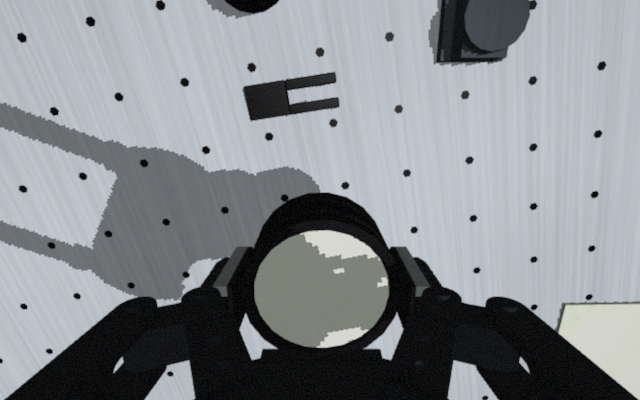

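The 65 mm cell is held centred between the pads at about (321,288) and is clear of the table.

```bash
python3 -m inch '[[-1,5,-10,0,0],[-1,10,-20,0,0],[-1,10,-20,0,0],[-1,10,-20,0,0],[-1,10,-20,0,0],[-1,10,-20,0,0],[-1,10,-20,0,0],[-1,10,-20,0,0],[-1,10,-20,0,0],[-1,10,-20,0,0],[-1,5,-10,0,0],[-1,0,0,0,0]]' >/dev/null
python3 -c "
from h import *
go(.585,-.0925,.10)"
```

```text
t 13.42 pos [ 0.5781 -0.0859  0.0925] yaw -11.91 dTool mm [ 8.1  5.1 -7.4] turn -0.71 w 0.0634 F [ 0.2 -0.3 -2.2]
 tool z axis [-0.003 -0.011 -1.   ] q [-0.26  0.4   1.69 -0.01  1.06 -0.04]
```

```bash
python3 -m inch '[[-1,4,2.5,0,0.7],[-1,4,2.5,0,0],[-1,0,0,8,0],[-1,0,0,10,0],[-1,0,0,8,0],[-1,0,0,0,0]]' >/dev/null
python3 -c "
from h import *
go(.585,-.0925,.049)"
```

```text
t 13.92 pos [ 0.5816 -0.0963  0.0622] yaw -12.8 dTool mm [ 2.6 -4.6 13.1] turn -1.6 w 0.0634 F [-0.7 -0.2 -2.1]
 tool z axis [-0.009 -0.012 -1.   ] q [-0.27  0.44  1.71 -0.02  1.   -0.04]
```

```bash
python3 -m inch '[[-1,2.5,-4,0,0],[-1,0,0,4,0],[-1,0,0,3,0],[-1,0,0,0,0]]' >/dev/null
python3 -c "
from h import *
go(.585,-.0925,.049)"
```

```text
t 14.25 pos [ 0.5838 -0.0938  0.0534] yaw -12.94 dTool mm [ 0.9 -1.6  4.3] turn -1.74 w 0.0633 F [-0.8  0.6 -0.5]
 tool z axis [-0.011 -0.012 -1.   ] q [-0.27  0.45  1.71 -0.02  0.99 -0.03]
```

```bash
python3 -m inch '[[-1,1,-1.5,1.5,0],[-1,0,0,1.5,0],[-1,0,0,1.5,0],[-1,0,0,0,0]]' >/dev/null
python3 -c "
from h import *
go(.585,-.0925,.049)"
```

```text
t 14.58 pos [ 0.5858 -0.0924  0.05  ] yaw -12.9 dTool mm [-0.7  0.2  1. ] turn -1.7 w 0.0635 F [ 1.2  0.6 -1. ]
 tool z axis [-0.01  -0.012 -1.   ] q [-0.26  0.46  1.71 -0.02  0.98 -0.03]
```

```bash
python3 -m inch '[[-1,0,0,1.5,0],[-1,0,0,1,0],[-1,0,0,0,0]]' >/dev/null
python3 -c "
from h import *
go(.585,-.0925,.049)"
```

```text
t 14.83 pos [ 0.5862 -0.0924  0.05  ] yaw -12.88 dTool mm [-1.1  0.4  1.1] turn -1.68 w 0.0632 F [ 0.7  0.  -1.7]
 tool z axis [-0.008 -0.013 -1.   ] q [-0.26  0.46  1.71 -0.02  0.98 -0.03]
```

```bash
python3 -m inch '[[-1,0,0,3,0],[-1,0,0,1.5,0]]' 
python3 -c "
from h import *
go(.585,-.0925,.049)"
```

```text
clock: 15.0
position: [0.5866, -0.0923, 0.0495]
ee_rot: [0.007, 0.994, -0.112, -0.002]
contact_force: [-4.4, 0.6, 5.7]
width: 0.0636
t 15.0 pos [ 0.5866 -0.0923  0.0495] yaw -12.86 dTool mm [-1.5  0.5  0.5] turn -1.66 w 0.0636 F [-4.4  0.6  5.7]
 tool z axis [-0.005 -0.014 -1.   ] q [-0.26  0.46  1.72 -0.02  0.97 -0.03]
```

```bash
python3 -m inch '[[0.8,0,0,0,0],[1,0,0,0,0],[1,0,0,0,0],[1,0,0,0,0],[1,0,0,-8,0],[1,0,0,-15,0],[1,0,0,-20,0],[1,0,0,-20,0],[1,0,0,-15,0]]' >/dev/null
python3 -c "
from h import *
go(.425,-.1155,.10)
d=cam('wrist'); print(proj(d,(.585,-.0925,.078)));cv2.imwrite('pics/w3.png',d['frame'][:,:,::-1])"
```

```text
t 15.75 pos [ 0.5848 -0.0906  0.1266] yaw -12.88 dTool mm [-149.9   59.5   29.1] turn -1.68 w 0.0853 F [0.4 0.2 0.3]
 tool z axis [-0.014 -0.011 -1.   ] q [-0.26  0.38  1.62 -0.02  1.15 -0.03]
[322.8217308  225.13244664]
```

View pics/w3.png

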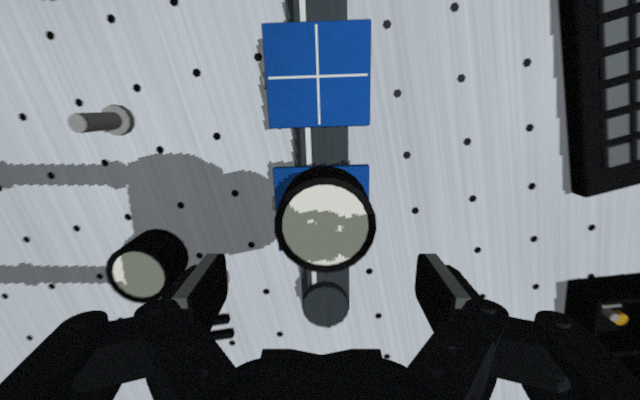

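The 65 mm cell stands on carrier 4. Its top is centred at about (326,224) against a prediction of (323,225), so it is about 2 mm off.

```bash
python3 -m inch '[[1,-8,3,0,-1.6],[1,-20,8,0,0],[1,-20,8,0,0],[1,-20,8,0,0],[1,-20,8,0,0],[1,-20,8,0,0],[1,-20,8,0,0],[1,-15,6,0,0],[1,-5,2,0,0],[1,0,0,0,0]]' >/dev/null
python3 -c "
from h import *
go(.425,-.1155,.10)"
```

```text
t 16.63 pos [ 0.4261 -0.1206  0.1302] yaw -11.1 dTool mm [-2.1 -5.2 30.2] turn 0.1 w 0.0851 F [0.6 0.6 0.6]
 tool z axis [-0.001 -0.014 -1.   ] q [-0.42  0.16  1.93 -0.02  1.04 -0.22]
```

```bash
python3 -m inch '[[1,-2,-5,0,0],[1,0,0,8,0],[1,0,0,15,0],[1,0,0,15,0],[1,0,0,15,0],[1,0,0,12,0],[1,0,0,6,0],[1,0,0,0,0]]' >/dev/null
python3 -c "
from h import *
go(.425,-.1155,.003)
d=cam('wrist'); print(proj(d,(.425,-.1155,.038)));cv2.imwrite('pics/w4.png',d['frame'][:,:,::-1])"
```

```text
t 17.3 pos [ 0.4349 -0.1157  0.0546] yaw -10.92 dTool mm [-10.3   1.   51.5] turn 0.28 w 0.0854 F [-0.1 -0.1  0.6]
 tool z axis [ 0.008 -0.016 -1.   ] q [-0.41  0.27  2.03 -0.01  0.83 -0.21]
[302.76679108 246.64896629]
```

View pics/w4.png

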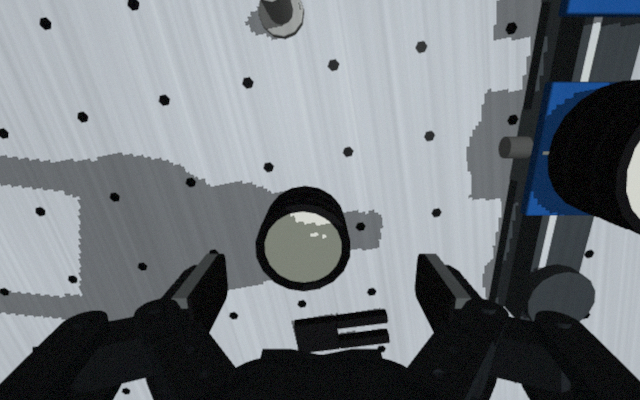

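Cell 52's top is at about (303,247), as predicted. Descending on it.

```bash
python3 -m inch '[[1,-5,0,0,0],[1,-5,0,4,0],[1,0,0,12,0],[1,0,0,12,0],[1,0,0,8,0],[1,0,0,0,0]]' >/dev/null
python3 -c "
from h import *
go(.425,-.1155,.003)"
```

```text
t 17.85 pos [ 0.4275 -0.115   0.0203] yaw -10.86 dTool mm [-2.7  0.7 17.2] turn 0.34 w 0.0852 F [-1.6 -0.4 -0. ]
 tool z axis [ 0.017 -0.019 -1.   ] q [-0.41  0.31  2.1  -0.02  0.72 -0.21]
```

```bash
python3 -m inch '[[1,-2.5,0.5,5,0],[1,0,0,6,0],[1,0,0,6,0],[-1,0,0,1,0],[-1,0,0,1,0],[-1,0,0,0,0],[-1,0,0,0,0],[-1,0,0,0,0]]' 60 >/dev/null
python3 -c "
from h import *
go(.425,-.1155,.003)"
```

```text
t 18.52 pos [ 0.4257 -0.1159  0.0015] yaw -10.86 dTool mm [-0.7 -0.2 -1.5] turn 0.34 w 0.0509 F [ 0.6  0.3 -1.5]
 tool z axis [ 0.019 -0.02  -1.   ] q [-0.41  0.34  2.12 -0.02  0.66 -0.21]
```

```bash
python3 -m inch '[[-1,0,0,-8,0],[-1,0,0,-15,0],[-1,0,0,-15,0],[-1,0,0,-15,0],[-1,0,0,-15,0],[-1,0,0,-15,0],[-1,0,0,-15,0],[-1,0,0,0,0]]' >/dev/null
python3 -c "
from h import *
go(.603,-.001,.10)"
```

```text
t 19.18 pos [ 0.4232 -0.1134  0.1065] yaw -10.85 dTool mm [ 155.2 -144.3    7.6] turn 0.35 w 0.0505 F [ 1.1 -0.2 -1.4]
 tool z axis [ 0.018 -0.02  -1.   ] q [-0.41  0.17  1.99 -0.01  0.95 -0.21]
```

```bash
python3 -m inch '[[-1,8,-7,0,0],[-1,16,-15,-1,0],[-1,16,-15,-1,0],[-1,16,-15,-1,0],[-1,16,-15,-1,0],[-1,16,-15,-1,0],[-1,16,-15,0,0],[-1,16,-15,0,0],[-1,16,-15,0,0],[-1,8,-7,0,0],[-1,0,0,0,0]]' >/dev/null
python3 -c "
from h import *
go(.603,-.001,.0425)"
```

```text
t 20.1 pos [0.5979 0.0022 0.1029] yaw -11.04 dTool mm [ 4.9  1.4 60.5] turn 0.16 w 0.0508 F [ 0.1  0.3 -1.2]
 tool z axis [ 0.01  -0.016 -1.   ] q [-0.1   0.4   1.65 -0.02  1.08  0.1 ]
```

```bash
python3 -m inch '[[-1,3,1,0,0],[-1,2,0,5,0],[-1,0,0,12,0],[-1,0,0,12,0],[-1,0,0,10,0],[-1,0,0,5,0],[-1,0,0,0,0]]' >/dev/null
python3 -c "
from h import *
go(.603,-.001,.0425)"
```

```text
t 20.68 pos [ 0.5971 -0.0034  0.0538] yaw -11.17 dTool mm [ 5.2 -3.7 11.3] turn 0.03 w 0.0507 F [-0.1 -1.3 -0.5]
 tool z axis [ 0.001 -0.017 -1.   ] q [-0.11  0.45  1.71 -0.02  0.98  0.09]
```

```bash
python3 -m inch '[[-1,3,-2,0,0],[-1,3,-2,3,0],[-1,0,0,3,0],[-1,0,0,2,0],[-1,0,0,0,0]]' >/dev/null
python3 -c "
from h import *
go(.603,-.001,.0425)"
```

```text
t 21.1 pos [ 0.6049 -0.0015  0.0463] yaw -11.24 dTool mm [-2.  -0.2  3.8] turn -0.04 w 0.0506 F [-0.3 -0.2 -2.1]
 tool z axis [ 0.003 -0.017 -1.   ] q [-0.11  0.47  1.7  -0.02  0.97  0.1 ]
```

```bash
python3 -m inch '[[-1,-1.5,0,2,0],[-1,0,0,2.5,0],[-1,0,0,2.5,0]]'
python3 -c "
from h import *
go(.603,-.001,.0425)"
```

```text
clock: 21.35
position: [0.6043, -0.0013, 0.0412]
ee_rot: [0.009, 0.995, -0.098, 0.004]
contact_force: [-6.8, 1.1, 24.0]
width: 0.051
t 21.35 pos [ 0.6043 -0.0013  0.0412] yaw -11.22 dTool mm [-1.3 -0.  -1.3] turn -0.02 w 0.051 F [-6.8  1.1 24. ]
 tool z axis [ 0.006 -0.018 -1.   ] q [-0.11  0.48  1.71 -0.02  0.95  0.1 ]
```

```bash
python3 -m inch '[[0.5,0,0,0,0],[1,0,0,0,0],[1,0,0,0,0],[1,0,0,0,0],[1,0,0,-8,0],[1,0,0,-15,0],[1,0,0,-20,0],[1,0,0,-20,0],[1,0,0,-15,0]]' >/dev/null
python3 -c "
from h import *
go(.4336,.117,.10)
d=cam('wrist'); print(proj(d,(.603,-.001,.078)),proj(d,(.585,-.0925,.078)));cv2.imwrite('pics/w5.png',d['frame'][:,:,::-1])"
```

```text
t 22.1 pos [6.008e-01 5.000e-04 1.196e-01] yaw -11.22 dTool mm [-186.7  -82.1   18.1] turn -0.02 w 0.0853 F [0.4 0.4 0.4]
 tool z axis [-0.003 -0.017 -1.   ] q [-0.1   0.4   1.61 -0.02  1.13  0.1 ]
[324.93403594 227.89154175] [324.66253604 351.51506534]
```

View pics/w5.png

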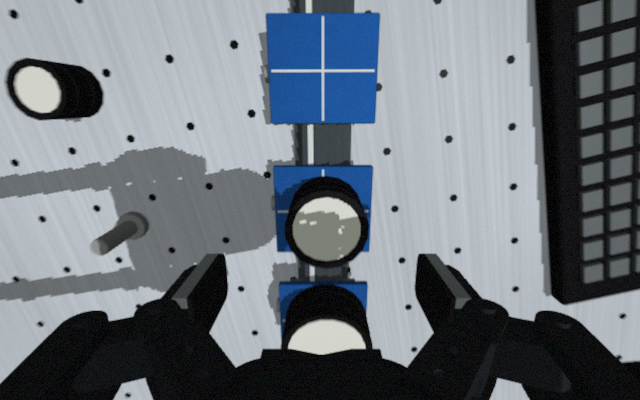

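The 52 mm cell stands on carrier 3, with its top at (327,229) against a prediction of (325,228). Next is cell 39.

```bash
python3 -m inch '[[1,-10,-5,0,0],[1,-20,-9,0,0],[1,-22,-10,0,0],[1,-22,-10,0,0],[1,-22,-10,0,0],[1,-22,-10,0,0],[1,-22,-10,0,0],[1,-22,-10,0,0],[1,-16,-6,0,0],[1,-5,-2,0,0],[1,0,0,0,0]]' >/dev/null
python3 -c "
from h import *
go(.4336,.117,.10)"
```

```text
t 23.07 pos [0.4206 0.1225 0.1135] yaw -11.36 dTool mm [13.9  2.6 13.4] turn -0.16 w 0.0854 F [ 0.3  0.9 -0.2]
 tool z axis [-0.008 -0.017 -1.   ] q [ 0.14  0.18  1.96 -0.02  1.01  0.35]
```

```bash
python3 -m inch '[[1,7,2,0,0],[1,7,1,6,0],[1,0,0,15,0],[1,0,0,15,0],[1,0,0,12,0],[1,0,0,6,0],[1,0,0,0,0]]' >/dev/null
python3 -c "
from h import *
go(.4336,.117,.004)
d=cam('wrist'); print(proj(d,(.4336,.117,.038)));cv2.imwrite('pics/w6.png',d['frame'][:,:,::-1])"
```

```text
t 23.65 pos [0.4457 0.1116 0.0558] yaw -11.56 dTool mm [-13.2  -3.8  51.7] turn -0.36 w 0.0854 F [0.2 0.1 0.2]
 tool z axis [ 0.002 -0.019 -1.   ] q [ 0.11  0.28  2.   -0.02  0.86  0.33]
[296.95984651 237.69326777]
```

View pics/w6.png

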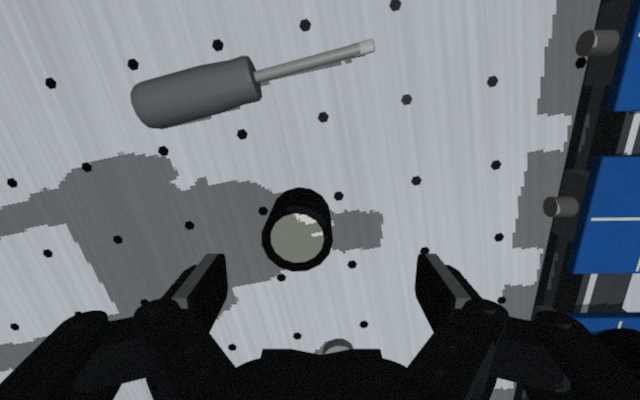

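Cell 39's top is at (297,237), as predicted.

```bash
python3 -m inch '[[1,-6,-2,0,0],[1,-5,-1,0,0],[1,0,0,5,0],[1,0,0,12,0],[1,0,0,12,0],[1,0,0,7,0],[1,0,0,0,0]]' >/dev/null
python3 -c "
from h import *
go(.4336,.117,.004)"
```

```text
t 24.28 pos [0.439  0.1168 0.0216] yaw -11.56 dTool mm [-5.6  0.6 17.5] turn -0.36 w 0.0855 F [-0.1 -0.3  0.9]
 tool z axis [ 0.012 -0.018 -1.   ] q [ 0.12  0.33  2.06 -0.03  0.75  0.34]
```

```bash
python3 -m inch '[[1,-3,0,4,0],[1,-2.5,0,6,0],[1,0,0,5,0],[-1,0,0,1,0],[-1,0,0,0,0],[-1,0,0,0,0],[-1,0,0,0,0],[-1,0,0,0,0],[-1,0,0,0,0]]' 60 >/dev/null
python3 -c "
from h import *
go(.4336,.117,.004)"
```

```text
t 25.03 pos [0.4341 0.1182 0.0058] yaw -11.52 dTool mm [-0.3  1.2  1.8] turn -0.32 w 0.0376 F [ 0.1  0.5 -1.5]
 tool z axis [ 0.015 -0.017 -1.   ] q [ 0.13  0.35  2.09 -0.03  0.7   0.35]
```

```bash
python3 -m inch '[[-1,0,0,-8,0],[-1,0,0,-15,0],[-1,0,0,-15,0],[-1,0,0,-15,0],[-1,0,0,-15,0],[-1,0,0,-15,0],[-1,0,0,-15,0],[-1,0,0,0,0]]' >/dev/null
python3 -c "
from h import *
go(.621,.0932,.10)"
```

```text
t 25.7 pos [0.4324 0.1198 0.1107] yaw -11.55 dTool mm [189.9 -11.9  14. ] turn -0.35 w 0.0374 F [ 0.4  0.5 -0.4]
 tool z axis [ 0.015 -0.017 -1.   ] q [ 0.13  0.19  1.96 -0.02  0.98  0.34]
```

```bash
python3 -m inch '[[-1,10,-1,0,0],[-1,20,-1,-1,0],[-1,20,-1,-1,0],[-1,20,-1,-1,0],[-1,20,-1,-1,0],[-1,20,-1,-1,0],[-1,20,-1,0,0],[-1,20,-1,0,0],[-1,20,-1,0,0],[-1,10,-1,0,0],[-1,0,0,0,0]]' >/dev/null
python3 -c "
from h import *
go(.621,.0932,.046)"
```

```text
t 26.62 pos [0.6199 0.0903 0.1085] yaw -11.52 dTool mm [-0.2 -4.1 62.5] turn -0.32 w 0.0376 F [ 0.1  0.6 -1.6]
 tool z axis [ 0.007 -0.018 -1.   ] q [ 0.04  0.44  1.58 -0.02  1.12  0.25]
```

```bash
python3 -m inch '[[-1,0,-4,0,0],[-1,0,0,5,0],[-1,0,0,12,0],[-1,0,0,12,0],[-1,0,0,12,0],[-1,0,0,5,0],[-1,0,0,0,0]]' >/dev/null
python3 -c "
from h import *
go(.621,.0932,.046)"
```

```text
t 27.2 pos [0.6127 0.0954 0.0574] yaw -11.41 dTool mm [ 8.6  0.3 11.4] turn -0.21 w 0.0376 F [-0.4 -0.  -0.4]
 tool z axis [-0.004 -0.018 -1.   ] q [ 0.05  0.48  1.64 -0.02  1.02  0.26]
```

```bash
python3 -m inch '[[-1,4,0,0,0],[-1,4,0,3,0],[-1,0,0,3,0],[-1,0,0,2,0],[-1,0,0,0,0]]' >/dev/null
python3 -c "
from h import *
go(.621,.0932,.046)"
```

```text
t 27.62 pos [0.6208 0.0942 0.0506] yaw -11.36 dTool mm [0.4 0.9 4.6] turn -0.16 w 0.0374 F [-0.6 -0.5 -1.6]
 tool z axis [-0.002 -0.018 -1.   ] q [ 0.05  0.5   1.63 -0.02  1.01  0.26]
```

```bash
python3 -m inch '[[-1,0,0.5,2,0],[-1,0,0,2.5,0],[-1,0,0,1.5,0]]'
python3 -c "
from h import *
go(.621,.0932,.046)"
```

```text
clock: 27.87
position: [0.6216, 0.0935, 0.0456]
ee_rot: [0.009, 0.995, -0.099, 0.001]
contact_force: [-3.8, 0.8, 11.3]
width: 0.0378
t 27.87 pos [0.6216 0.0935 0.0456] yaw -11.37 dTool mm [-0.5  0.5 -0.4] turn -0.17 w 0.0378 F [-3.8  0.8 11.3]
 tool z axis [ 0.    -0.018 -1.   ] q [ 0.05  0.5   1.64 -0.02  1.    0.26]
```

```bash
python3 -m inch '[[0.2,0,0,0,0],[0.6,0,0,0,0],[1,0,0,0,0],[1,0,0,0,0],[1,0,0,0,0],[1,0,0,-8,0],[1,0,0,-15,0],[1,0,0,-20,0],[1,0,0,-20,0],[1,0,0,-15,0]]' >/dev/null
python3 -c "
from h import *
go(.436,.317,.10)
d=cam('wrist'); print(proj(d,(.621,.092,.078)));cv2.imwrite('pics/w7.png',d['frame'][:,:,::-1])"
```

```text
t 28.7 pos [0.6186 0.0947 0.1238] yaw -11.38 dTool mm [-222.8 -182.4   21.4] turn -0.18 w 0.0856 F [ 0.7  0.4 -0.8]
 tool z axis [-0.009 -0.018 -1.   ] q [ 0.05  0.43  1.54 -0.02  1.18  0.26]
[325.98257064 226.89331405]
```

View pics/w7.png

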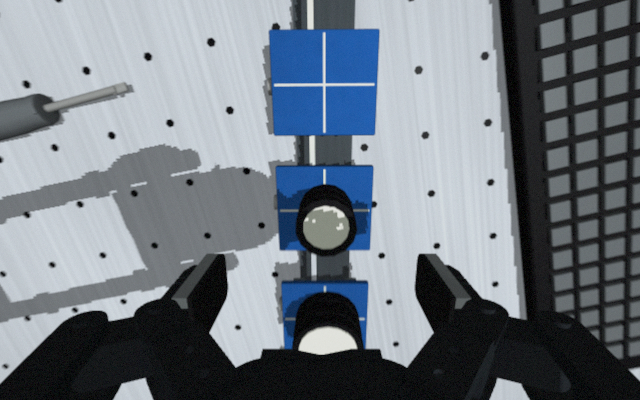

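The 39 mm cell is on carrier 2, with its top at (326,227) exactly as predicted. Now cell 26.

```bash
python3 -m inch '[[1,-12,-10,0,0],[1,-20,-16,0,0],[1,-24,-20,0,0],[1,-24,-20,0,0],[1,-24,-20,0,0],[1,-24,-20,0,0],[1,-24,-20,0,0],[1,-24,-20,0,0],[1,-20,-16,0,0],[1,-10,-8,0,0],[1,-4,-3,0,0],[1,0,0,0,0]]' >/dev/null
python3 -c "
from h import *
go(.436,.317,.10)"
```

```text
t 29.75 pos [0.4299 0.3174 0.1182] yaw -11.56 dTool mm [ 6.2 -1.2 18.2] turn -0.36 w 0.0852 F [ 0.5 -1.  -0.1]
 tool z axis [-0.012 -0.019 -1.   ] q [ 0.51  0.32  1.75 -0.01  1.1   0.72]
```

```bash
python3 -m inch '[[1,4,-1,0,0],[1,0,0,8,0],[1,0,0,15,0],[1,0,0,15,0],[1,0,0,12,0],[1,0,0,6,0],[1,0,0,0,0]]' >/dev/null
python3 -c "
from h import *
go(.436,.317,.005)
d=cam('wrist'); print(proj(d,(.436,.317,.038)));cv2.imwrite('pics/w8.png',d['frame'][:,:,::-1])"
```

```text
t 30.33 pos [0.4382 0.3121 0.0576] yaw -11.91 dTool mm [-2.9 -5.5 52.5] turn -0.71 w 0.0853 F [0.1 0.1 0.1]
 tool z axis [-0.009 -0.02  -1.   ] q [ 0.5   0.39  1.82 -0.02  0.95  0.72]
[315.47145422 233.76784387]
```

View pics/w8.png

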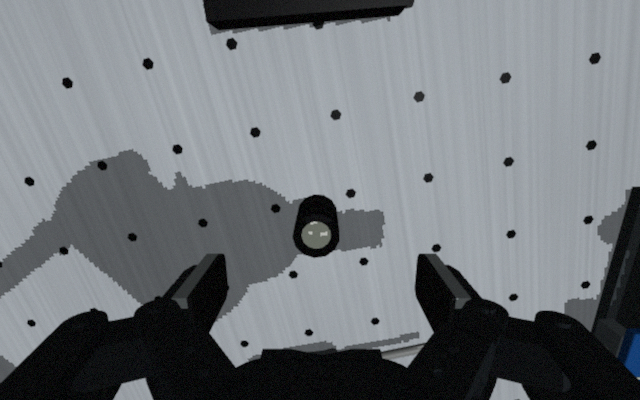

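Cell 26's top is at (316,234), which matches the prediction.

```bash
python3 -m inch '[[1,-1.5,-3,0,0],[1,-1,-2,0,0],[1,0,0,5,0],[1,0,0,12,0],[1,0,0,12,0],[1,0,0,7,0],[1,0,0,0,0]]' >/dev/null
python3 -c "
from h import *
go(.436,.317,.006)"
```

```text
t 30.97 pos [0.441  0.319  0.0239] yaw -11.98 dTool mm [-4.5  2.7 17.9] turn -0.78 w 0.0853 F [-0.3  0.6 -0.3]
 tool z axis [ 0.    -0.015 -1.   ] q [ 0.51  0.43  1.85 -0.02  0.87  0.73]
```

```bash
python3 -m inch '[[1,-3,2,4,0],[1,-1.5,0.5,6,0],[1,0,0,5,0],[-1,0,0,1,0],[-1,0,0,0,0],[-1,0,0,0,0],[-1,0,0,0,0],[-1,0,0,0,0],[-1,0,0,0,0]]' 60 >/dev/null
python3 -c "
from h import *
go(.436,.317,.006)"
```

```text
t 31.72 pos [0.4368 0.3182 0.0083] yaw -11.95 dTool mm [-0.6  1.3  2.3] turn -0.75 w 0.0242 F [ 0.3 -0.5 -0.9]
 tool z axis [ 0.004 -0.013 -1.   ] q [ 0.51  0.45  1.88 -0.02  0.82  0.73]
```

```bash
python3 -m inch '[[-1,0,0,-8,0],[-1,0,0,-15,0],[-1,0,0,-15,0],[-1,0,0,-15,0],[-1,0,0,-18,0],[-1,0,0,-18,0],[-1,0,0,-18,0],[-1,0,0,0,0]]' >/dev/null
python3 -c "
from h import *
go(.638,.179,.12)"
```

```text
t 32.38 pos [0.4357 0.3192 0.1225] yaw -11.96 dTool mm [226.9  95.1   4.9] turn -0.76 w 0.0243 F [-0.   0.1 -0.4]
 tool z axis [ 0.002 -0.014 -1.   ] q [ 0.51  0.31  1.74 -0.02  1.09  0.73]
```

```bash
python3 -m inch '[[-1,10,4,0,0],[-1,20,8,0,0],[-1,22,10,-1,0],[-1,22,10,-1,0],[-1,22,10,-1,0],[-1,22,10,-1,0],[-1,22,10,0,0],[-1,22,10,0,0],[-1,22,8,0,0],[-1,20,8,0,0],[-1,10,4,0,0],[-1,0,0,0,0]]' >/dev/null
python3 -c "
from h import *
go(.638,.179,.0485)"
```

```text
t 33.38 pos [0.6341 0.1704 0.1175] yaw -11.83 dTool mm [  2.4 -10.7  68.8] turn -0.63 w 0.0242 F [-0.2  0.8 -0.6]
 tool z axis [-0.01  -0.021 -1.   ] q [ 0.17  0.48  1.47 -0.02  1.2   0.38]
```

```bash
python3 -m inch '[[-1,1,-5,0,0],[-1,1,-4,5,0],[-1,0,0,14,0],[-1,0,0,14,0],[-1,0,0,12,0],[-1,0,0,6,0],[-1,0,0,0,0]]' >/dev/null
python3 -c "
from h import *
go(.638,.179,.0485)"
```

```text
t 33.97 pos [0.6306 0.1843 0.0614] yaw -11.58 dTool mm [ 8.5  3.4 12.9] turn -0.38 w 0.0246 F [ 0.7 -0.   0.2]
 tool z axis [-0.018 -0.018 -1.   ] q [ 0.19  0.53  1.53 -0.02  1.1   0.4 ]
```

```bash
python3 -m inch '[[-1,4,2,0,0],[-1,4,1,3,0],[-1,0,0,3,0],[-1,0,0,3,0],[-1,0,0,0,0]]' >/dev/null
python3 -c "
from h import *
go(.638,.179,.0485)"
```

```text
t 34.38 pos [0.6382 0.1816 0.0535] yaw -11.42 dTool mm [0.4 2.5 5. ] turn -0.22 w 0.0242 F [-0.3 -0.4 -0.4]
 tool z axis [-0.015 -0.017 -1.   ] q [ 0.18  0.55  1.53 -0.02  1.08  0.39]
```

```bash
python3 -m inch '[[-1,0,2,2,0],[-1,0,0,2.5,0],[-1,0,0,1.5,0]]'
python3 -c "
from h import *
go(.638,.179,.0485)"
```

```text
clock: 34.63
position: [0.6385, 0.1792, 0.0481]
ee_rot: [0.009, 0.995, -0.1, -0.006]
contact_force: [-2.0, 1.3, 11.3]
width: 0.0241
t 34.63 pos [0.6385 0.1792 0.0481] yaw -11.45 dTool mm [-0.5  0.3 -0.4] turn -0.25 w 0.0241 F [-2.   1.3 11.3]
 tool z axis [-0.013 -0.017 -1.   ] q [ 0.18  0.55  1.54 -0.02  1.07  0.38]
```

```bash
python3 -m inch '[[0,0,0,0,0],[0.5,0,0,0,0],[1,0,0,0,0],[1,0,0,0,0],[1,0,0,0,0],[1,0,0,-8,0],[1,0,0,-15,0],[1,0,0,-20,0],[1,0,0,-20,0],[1,0,0,-15,0],[1,0,0,-15,0]]' >/dev/null
python3 -m inch '[[1,-12,0,-10,0],[1,-24,0,-10,0],[1,-30,0,-10,0],[1,-30,0,0,0],[1,-30,0,0,0],[1,-30,0,0,0],[1,-20,0,0,0],[1,-10,0,0,0],[1,0,0,0,0],[1,0,0,0,0]]'
python3 - <<'E'
from h import *
T={26:(.638,.178),39:(.621,.092),52:(.603,-.001),65:(.585,-.0925)}
for cn in ("top","scene"):
    d=cam(cn); f=d["frame"].astype(int)
    cv2.imwrite(f"pics/{cn}9.png",d["frame"][:,:,::-1])
    for k,(x,y) in T.items():
        u,v=proj(d,(x,y,.077)); yy,xx=np.mgrid[:400,:640]
        r=(k/2000-.002)*d["K"][0,0]/np.linalg.norm(d["_C"]-[x,y,.077])+3
        m=(f.min(2)>110)&((xx-u)**2+(yy-v)**2<r*r)&(f.max(2)-f.min(2)<40); ys,xs=np.nonzero(m)
        if len(xs): p=ray(d,xs.mean(),ys.mean(),.077)[:2]; print(cn,k,len(xs),p.round(4),"off mm",((p-[x,y])*1000).round(1))
E
python3 - <<'E'
import cv2
a=cv2.imread('pics/scene9.png')[140:370,200:420];cv2.imwrite('pics/s9z.png',cv2.resize(a,None,fx=2.5,fy=2.5))
a=cv2.imread('pics/top9.png')[140:270,180:460];cv2.imwrite('pics/t9z.png',cv2.resize(a,None,fx=2.8,fy=2.8))
E
```

```text
clock: 36.38
position: [0.4435, 0.2194, 0.1844]
ee_rot: [0.008, 0.995, -0.1, -0.005]
contact_force: [1.0, 0.1, -0.1]
width: 0.0856
top 26 27 [0.6393 0.1777] off mm [ 1.3 -0.3]
top 39 87 [0.6219 0.0925] off mm [0.9 0.5]
top 52 211 [ 0.6059 -0.0014] off mm [ 2.9 -0.4]
top 65 380 [ 0.5888 -0.0932] off mm [ 3.8 -0.7]
scene 26 67 [0.6357 0.175 ] off mm [-2.3 -3. ]
scene 39 170 [0.6174 0.0909] off mm [-3.6 -1.1]
scene 52 309 [ 0.5976 -0.0021] off mm [-5.4 -1.1]
scene 65 504 [ 0.5778 -0.0971] off mm [-7.2 -4.6]
```

View pics/s9z.png

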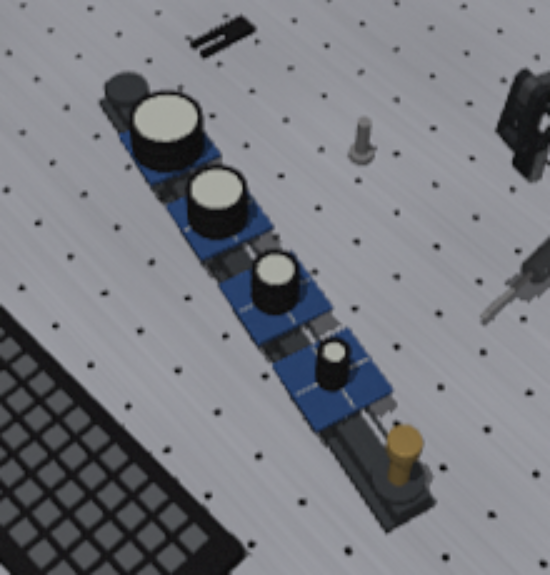

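View pics/t9z.png

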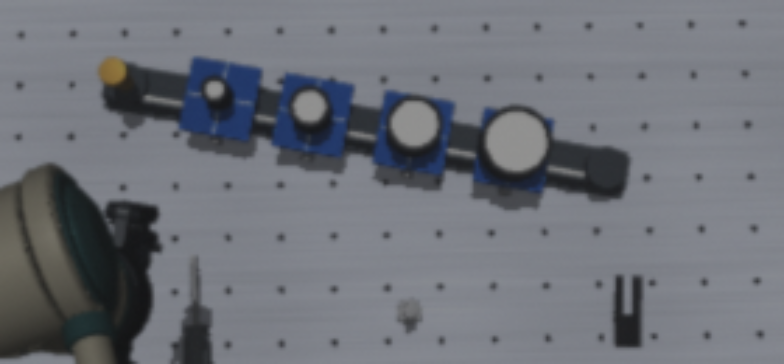

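The top view puts every cell within 4 mm of its cross. The scene view gives up to 8.6 mm for cell 65, and table pixels beyond the far rim may have leaked into that mask. I'll check it with connected white blobs.

Run:
```python
from h import *
from scipy.ndimage import label
T={26:(.638,.178),39:(.621,.092),52:(.603,-.001),65:(.585,-.0925)}
for cn in ("scene","top"):
    f=cv2.imread(f"pics/{cn}9.png").astype(int); d=cam(cn)
    # disc is warm white: R-B positive, table is bluish/neutral
    for k,(x,y) in T.items():
        u,v=proj(d,(x,y,.077)); 
        m=(f.min(2)>100)&(f[:,:,2]-f[:,:,0]>3); l,n=label(m); i=l[int(round(v)),int(round(u))]
        ys,xs=np.nonzero(l==i) if i else ([],[])
        if i: p=ray(d,xs.mean(),ys.mean(),.077)[:2]; print(cn,k,len(xs),p.round(4),"off mm",((p-[x,y])*1000).round(1))
        else: print(cn,k,f[int(round(v)),int(round(u))])
```

```text
scene 26 54 [0.6375 0.178 ] off mm [-0.5 -0. ]
scene 39 139 [0.6207 0.0926] off mm [-0.3  0.6]
scene 52 246 [ 0.6033 -0.001 ] off mm [ 0.3 -0. ]
scene 65 369 [ 0.5861 -0.0919] off mm [1.1 0.6]
top 26 [143 144 144]
top 39 [143 144 144]
top 52 [143 144 144]
top 65 [143 144 144]
```

All four cells are within about 1.5 mm in the clean scene mask. The arm is clear, so I'm handing in.

```bash
python3 -c "
from rig import manip
print(manip.get_state()['clock'], manip.sign_off())"
```

```text
the job is handed in; nothing more can be done
36.5833 None
```

I stood the 26, 39, 52 and 65 mm cells on carriers 1, 2, 3 and 4 in that order, starting at the brass post. I released all four, moved the arm clear and handed in at about 36.6 s of the 86 s allowed. The hand-in reports no verdict.

- **Position:** The last scene-camera check, using a clean mask of each white disc, put every cell within about 1.3 mm of its cross. The top camera put them within 4 mm.
- **Attitude:** In the final pictures all four stand upright with the white face up.
- **Forces:** The highest contact force I read was about 25 N, while setting down the 52 mm cell.
- **Checks that disagreed or failed:**
  - A first, rougher scene measurement put the 65 mm cell 8.6 mm off. Its mask had most likely picked up table pixels, since a colour-filtered mask gave 1.3 mm.
  - The colour-filtered mask found nothing in the top picture, so the top figure comes from the rougher mask.
- **Tool tilt:** The tool tilted by up to 0.05 rad during fast vertical moves. I brought it back to about 0.03 rad or less before every grasp and placement.

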